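# Set the length gauge on the stop rail and hold its index plunger out

### The job

On the pipe-cutting stop rail, stand the white pipe coupling upright on the deck right up against the face of the yellow fence, on the rail's centre line, and let go of it. Then grip the red knob of the blue stop's sprung index plunger, pull it straight up as far as it goes so that the pin is clear of its hole, and finish while still holding it out so that I can slide the stop up to the coupling. Leave everything else on the bench where it is.

Things in the scene. Friction and masses are not known exactly. Their poses are not given: they have to be found in the camera images.
- jig: Stop rail, fixed: aluminium deck 100 wide (x), 380 long (y), 15 thick, index holes along its centre line x = 0. Origin: centre of underside, on the bench. On it at jig y = -115 the blue stop: a bridge 80 (x) by 68 (y), top at z = 70, open to +x and -x so the pin shows; a barrel of 24 diameter to z = 85 guides the vertical plunger with the red knob. Yellow fence towards the +y end.
- fence: Yellow fence fixed across the deck, axes parallel to the jig's. Plate 80 wide (x), 10 thick (y 0 to +10), 50 high; behind it a foot 10 high to y = +45 and a bolt 22 high. Origin: bottom centre of the front face, on the deck's top, on the rail's centre line. The face is the plane y = 0, looking to -y, to the blue stop. A coupling against it has its axis at x = 0, y = -27.5.
- coupling: Straight white pipe coupling: a plain tube of outer diameter 55, wall 4, height 70, with a fine bead round its middle, about 0.1 kg, standing upright on the bench. Origin: centre of its underside; z up along its axis.
- plunger (a joint): Lift of the index plunger in m: 0 = seated (pin 8 mm down in its hole), 0.016 = fully back, against its stop. Moves straight up; a spring pushes it back down with about 5 N when seated, 11 N when fully back, plus about 0.6 N of weight. It springs back if let go.
- knob_base (a point): Centre of the underside of the red fluted knob on top of the plunger: vertical cylinder of 26 diameter (27 over the flutes) and 28 high, the grip of the plunger. This point is 90 mm above the bench when seated (5 above the barrel); rises with the plunger.
- knob_top (a point): Centre of the top of the red knob, 118 mm above the bench when seated.
- pin_tip (a point): Lower end of the plunger's steel pin (12 diameter): 7 mm above the bench when seated, 23 mm when fully back.
- seat (a point): Mouth of the pin's hole in the deck, 15 mm above the bench, straight below the knob.
- tin: Bystander: steel tin with an orange band, diameter 62, height 80; origin centre of underside.
- tee: Bystander: grey pipe tee lying flat, 80 long (x) with a branch 36 to +y, 40 high; origin on the bench below the middle of its run.
- cap: Bystander: blue pipe cap, diameter 60, height 44; origin centre of underside.
- primer: Bystander: white bottle with a green label, diameter 56, height 120; origin centre of underside.
- screwdriver: Bystander: green-handled screwdriver lying along its x.
- mug: Bystander: blue mug, diameter 76, height 85; origin centre of underside.
- wrench: Bystander: wrench lying along its x.
Not all that is in view belongs to the job. What is shaped like the coupling but pink is not meant.

How it is judged:
By the outcome, as a careful person would: the job done as asked, in the order asked, and still so for the second after the job is handed in, while the arm keeps its last pose, push and grip.
It also fails if it takes over 45 s, if anything falls off the work surface, if the arm or the gripper's body presses on something with over 40 N, if the wrist force passes 120 N, or if a joint passes its speed limit or range.

### The arm

A 6-joint arm with a two-finger parallel gripper is mounted at the origin on the work surface. World frame = base frame: x ahead of the robot, y to its left, z up, the work surface at z = 0. Lengths are in m, angles in rad, forces in N, time in s.
With the tool pointing down it reaches from about 0.3 to 0.775 m from the base axis. Payload 14.6 kg.
Tool frame: the origin (TCP) lies on the centre line of the jaws, within the pads' length; the fingertips stand 25 mm ahead of it and the grasp point (between the pads) lies 6 mm ahead of it; y points along the fingers, x is the direction in which the jaws open and shut, and the axes are right-handed (so a half turn about y gives the same grasp; the last joint's range is limited). The gripper opens to 94 mm and grips with 3 to 60 N. Pads are 16 mm wide; open, the fingers measure 119 mm over their backs; the gripper's body (75 mm by 177 mm) begins 78 mm behind the grasp point.
Start: joints at [1.173, 0.3, 1.521, -0, 1.321, -0.067], TCP at [0.179, 0.52, 0.23] pointing down, gripper open.
Joint ranges: [-3.03, 3.03], [-0.79, 2.21], [0.23, 2.52], [-1.04, 4.18], [0, 3.07], [-2.55, 2.55]. Speed limits (rad/s): [2.22, 2.22, 2.57, 3.14, 3.14, 3.14].

### API

Orientations are given as a unit quaternion [x, y, z, w].
In Python, from workcell import env, readout, cams gives the robot as it stands. Calls block until the motion is done:
- env.move_ptp(position, orientation): joint-space move of the TCP to a pose.
- env.move_l(position, frame=None, speed=0.15): straight line of the TCP; frame=None keeps the orientation; speed is the mean speed in m/s.
- env.move_j(angles): joint-space move.
- env.grip(opening, grip_force=None): opening from 0.0 (shut) to 1.0 (fully open); grip_force is the grip in N (None keeps the last); returns when the fingers have stopped.
- env.dwell(seconds).
- env.ik(position, orientation): joint angles nearest the present ones, or None.
- readout.state(): the state.
- cams.camera(name): name is "scene" or "top" or "wrist"; returns the picture (400x640x3 uint8, red, green, blue); there is no depth.
- cams.camera_model(name): a dict with "fov_y" (degrees; the focal length in pixels is half the picture's height over the tangent of half this angle, whatever the lens; pixels are square), "cx", "cy" (the principal point, pixels), "D" ([k1, k2, p1, p2, k3] as OpenCV has them; the pictures are not rectified), "extrinsics" (4x4, takes a point from camera to world coordinates). Camera axes: x right, y down, z forward; pixel columns grow to the right and rows downward; lengths in m; the calibration is good to about 2 mm. A picture is of the moment at which its call begins: read the wrist's pose just before it. camera_model takes no time and is no camera call; for the wrist camera it gives the pose at the moment of the call.
A pose or a line that the arm cannot do raises env.Unreachable and nothing moves.
- env.close_job(): hands the job in, once; it reports no verdict.
The state is a dict: "t": time; "joint_positions": joint angles; "qd": joint speeds; "joint_torque": joint torques, N m; "tool_pos": TCP position; "ee_rot": TCP orientation; "contact_force": force on the tool from outside, world axes, zero at the start; "wrist_torque": the same for the moment, N m; "opening": opening from 0.0 (shut) to 1.0 (fully open).
Only numpy, scipy, OpenCV 4.12 (cv2) and the standard library are available. Lean on these libraries where they do the work, as an engineer would, in place of code of your own. Each camera call takes 0.05 s, during which the arm holds its last target.

## Working session

There is one attempt and no reset: what is moved stays moved. The work goes in short steps, each a Python script; the robot and the scene stay as the last script left them, time stands still between calls to the robot, and variables do not carry over. Pictures are saved under pics/ and viewed, and the job is handed in when it is done.

```bash
mkdir -p pics; ls
python3 - <<'E'
from workcell import env, readout, cams
import cv2
for n in ["scene","top","wrist"]:
    m=cams.camera_model(n); im=cams.camera(n)
    cv2.imwrite(f"pics/{n}0.png",im[:,:,::-1])
    print(n,m)
print(readout.state())
E
```

```text
pics
scene {'fov_y': 46.517325967420234, 'cx': 313.1733021061987, 'cy': 199.3083595661071, 'D': array([-0.08380033,  0.        ,  0.        ,  0.        ,  0.        ]), 'extrinsics': array([[-0.78349122,  0.36793587, -0.50076412,  1.3502023 ],
       [ 0.62133989,  0.45239024, -0.63974981,  1.00018979],
       [-0.00884611, -0.81238308, -0.58305701,  0.97738472],
       [ 0.        ,  0.        ,  0.        ,  1.        ]])}
top {'fov_y': 51.42469474293516, 'cx': 327.5742066312745, 'cy': 198.2234115792049, 'D': array([-0.07032428,  0.        ,  0.        ,  0.        ,  0.        ]), 'extrinsics': array([[ 0.01787432, -0.98854495,  0.14986455,  0.4220085 ],
       [-0.99953606, -0.02136404, -0.02170815,  0.07115358],
       [ 0.0246612 , -0.149407  , -0.9884682 ,  1.10900056],
       [ 0.        ,  0.        ,  0.        ,  1.        ]])}
wrist {'fov_y': 71.66840732309633, 'cx': 321.55499411500915, 'cy': 200.33591551823915, 'D': array([0.01412423, 0.        , 0.        , 0.        , 0.        ]), 'extrinsics': array([[ 3.24685958e-01,  9.19899563e-01,  2.19917763e-01,
         1.133
[... 239 characters left out ...]
,
         1.00000000e+00]])}
{'t': 0.15, 'joint_positions': array([ 1.17340058e+00,  3.00351891e-01,  1.52141863e+00,  1.26410627e-06,
        1.32068547e+00, -6.66076549e-02]), 'qd': array([ 0.0009266 , -0.00155539, -0.00144614,  0.00047846, -0.000578  ,
       -0.00015319]), 'joint_torque': array([-1.15374201e-03, -5.31949532e+01, -3.52822852e+01,  7.08257197e-02,
        2.35182216e-02, -9.98855808e-05]), 'tool_pos': array([0.17857519, 0.52002571, 0.23002043]), 'ee_rot': array([ 0.57565735,  0.41059624, -0.41111605, -0.57533724]), 'contact_force': array([-0.27658831,  0.37760321, -0.14719095]), 'wrist_torque': array([-0.00431981,  0.02319796, -0.0047419 ]), 'opening': 1.0008592195729369}
```

View pics/scene0.png

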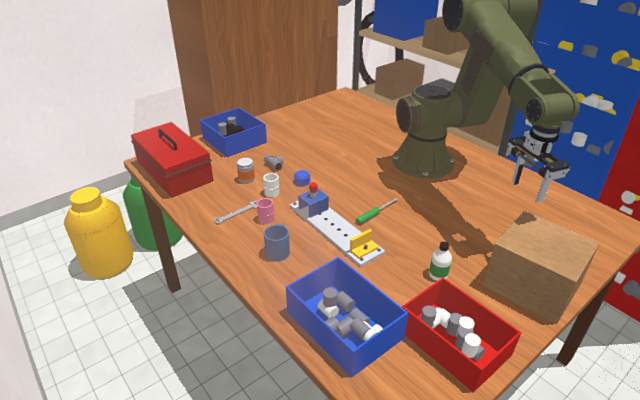

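View pics/top0.png

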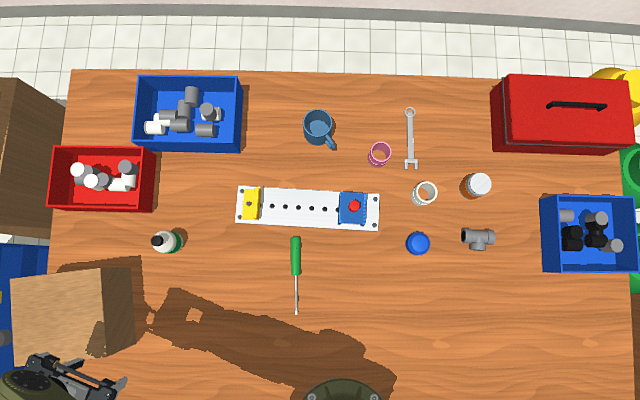

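View pics/wrist0.png

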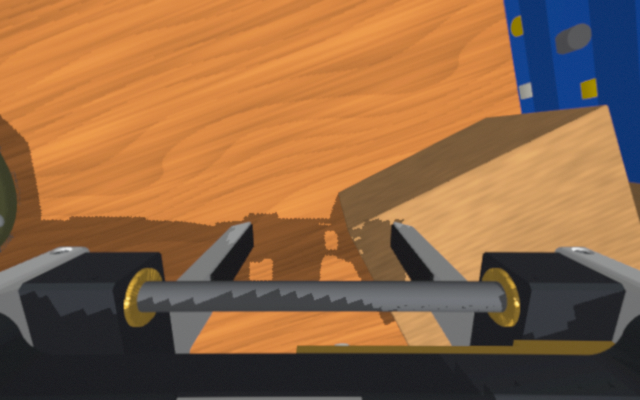

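The top picture shows these things that could be taken for the coupling:
- open white tube at top (424,193), scene (271,186)
- pink tube at (379,153)
- white scraps in the red bin (~100,175)
- white-topped tin at (477,184)
- primer bottle at (165,241)

I choose the open white tube at (424,193). Next I check it in a crop.

```bash
cat > h.py <<'E'
import numpy as np, cv2
def K(m):
    f=200/np.tan(np.radians(m["fov_y"])/2); return np.array([[f,0,m["cx"]],[0,f,m["cy"]],[0,0,1.]])
def toz(m,uv,z):
    uv=np.array(uv,float).reshape(-1,1,2)
    n=cv2.undistortPoints(uv,K(m),m["D"]).reshape(-1,2)
    E=m["extrinsics"]; d=np.c_[n,np.ones(len(n))]@E[:3,:3].T; o=E[:3,3]
    return o+d*((z-o[2])/d[:,2])[:,None]
def proj(m,P):
    E=np.linalg.inv(m["extrinsics"]); 
    return cv2.projectPoints(np.array(P,float).reshape(-1,1,3),cv2.Rodrigues(E[:3,:3])[0],E[:3,3],K(m),m["D"])[0].reshape(-1,2)
def crop(im,x0,y0,x1,y1,s,name):
    cv2.imwrite(name,cv2.resize(im[y0:y1,x0:x1,::-1],None,fx=s,fy=s,interpolation=cv2.INTER_CUBIC))
E
python3 - <<'E'
import cv2; from h import *
im=cv2.imread("pics/top0.png")[:,:,::-1]
crop(im,230,130,500,260,2.96,"pics/topc.png")
im=cv2.imread("pics/scene0.png")[:,:,::-1]
crop(im,220,140,400,270,4.4,"pics/scc.png")
E
```

```text
(no output)
```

View pics/topc.png

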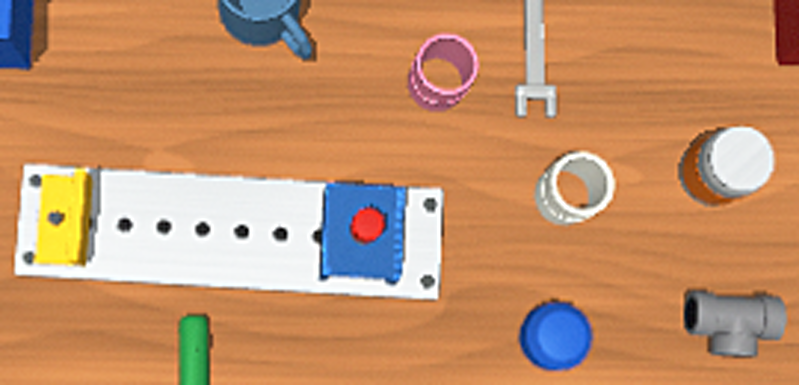

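View pics/scc.png

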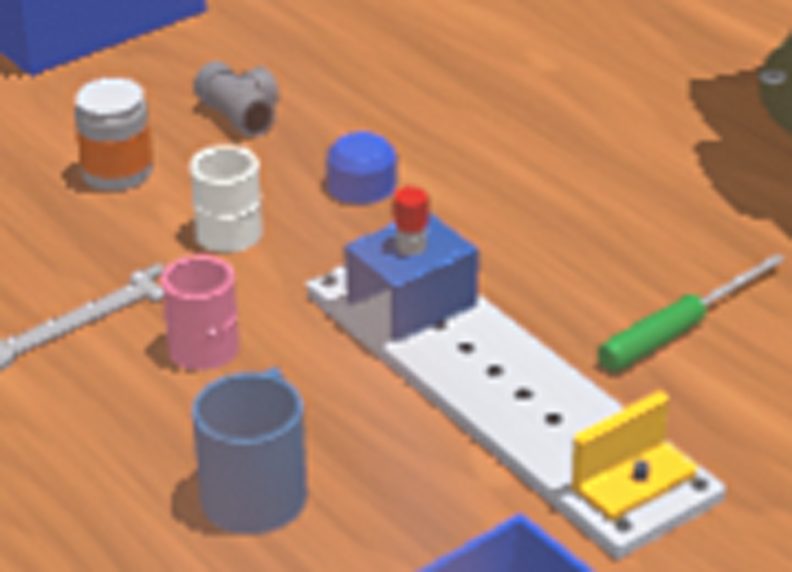

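The crop shows an open white tube with a bead at crop (577,187), which is the coupling. The pink tube at (445,70) is the decoy.

Run:
```python
from workcell import env, readout, cams
from h import *
m=cams.camera_model("top")
c=lambda l:[(u/2.96+230,v/2.96+130) for u,v in l]
d=toz(m,c([(24,164),(443,187),(439,299),(15,274)]),.015);print(d.round(4)); print('ctr',d.mean(0)); 
print(np.degrees(np.arctan2(*( (d[0]-d[1])[:2]))),np.degrees(np.arctan2(*( (d[3]-d[2])[:2]))))
print('knob',toz(m,c([(369,224)]),.118)); print('coup',toz(m,c([(580,186)]),.07))
print('fence top edge',toz(m,c([(88,170),(85,264)]),.065))
print('tin',toz(m,c([(741,160)]),.08),'cap',toz(m,c([(557,335)]),.04),'pink',toz(m,c([(446,70)]),.07), 'primer',toz(m,[(160,240)],.12),'mug',toz(m,c([(260,10)]),.085))
```

```text
[[ 0.6173  0.2868  0.015 ]
 [ 0.6046 -0.0923  0.015 ]
 [ 0.5031 -0.0887  0.015 ]
 [ 0.5177  0.2899  0.015 ]]
ctr [0.56066935 0.09893612 0.015     ]
1.9280024822198354 2.213118210283478
knob [[ 0.55549304 -0.01627625  0.118     ]]
coup [[ 0.59892722 -0.20337605  0.07      ]]
fence top edge [[0.60435451 0.22156815 0.065     ]
 [0.52314771 0.22071265 0.065     ]]
tin [[ 0.62329737 -0.34316551  0.08      ]] cap [[ 0.47157838 -0.18878118  0.04      ]] pink [[ 0.69906498 -0.08691279  0.07      ]] primer [[0.46286042 0.44624537 0.12      ]] mug [[0.7444247  0.07656743 0.085     ]]
```

```bash
cat >> h.py <<'E'
from scipy.spatial.transform import Rotation as R
def quat(yaw,flip=False):
    x=np.array([np.cos(yaw),np.sin(yaw),0])*(-1 if flip else 1); y=np.array([0,0,-1.]); z=np.cross(x,y)
    return R.from_matrix(np.c_[x,y,z]).as_quat()
def jig_over(yaw): pass
E
python3 - <<'E'
from workcell import env, readout, cams
from h import *
s=readout.state(); M=R.from_quat(s["ee_rot"]).as_matrix(); print(M.round(3))
m=cams.camera_model("wrist")["extrinsics"]; T=M.T@(m[:3,3]-s["tool_pos"]); print('cam in tool',T, (M.T@m[:3,:3]).round(3))
y=np.radians(-2.07)
for f in (0,1):
  for p in ([.6,-.203,.2],[.562,.19,.2],[.555,-.016,.25],[.56,.1,.3]):
    q=env.ik(p,quat(y,f)); print(f,p,None if q is None else np.round(q,2))
E
```

```text
[[ 0.325 -0.    -0.946]
 [ 0.946 -0.001  0.325]
 [-0.001 -1.     0.   ]]
cam in tool [-0.00050951 -0.15453612  0.06886886] [[ 1.     0.     0.   ]
 [-0.    -0.233  0.973]
 [ 0.    -0.973 -0.233]]
0 [0.6, -0.203, 0.2] [-0.38  0.51  1.3  -0.    1.33 -0.35]
0 [0.562, 0.19, 0.2] [ 0.26  0.42  1.43 -0.    1.29  0.3 ]
0 [0.555, -0.016, 0.25] [-0.09  0.3   1.48 -0.    1.37 -0.06]
0 [0.56, 0.1, 0.3] [ 0.11  0.3   1.36 -0.    1.48  0.15]
1 [0.6, -0.203, 0.2] None
1 [0.562, 0.19, 0.2] None
1 [0.555, -0.016, 0.25] None
1 [0.56, 0.1, 0.3] None
```

Run:
```python
from workcell import env, readout, cams
from h import *
import pickle
y=np.radians(-2.07); o={}
for n,p in (("v2",[.56,.08,.23]),("v1",[.585,-.28,.22])):
    env.move_ptp(p,quat(y)); env.dwell(.15)
    m=cams.camera_model("wrist"); im=cams.camera("wrist"); o[n]=m
    cv2.imwrite(f"pics/{n}.png",im[:,:,::-1]); print(readout.state()["t"])
pickle.dump(o,open("views.pkl","wb"))
```

```text
2.4417
3.9917
```

View pics/v2.png

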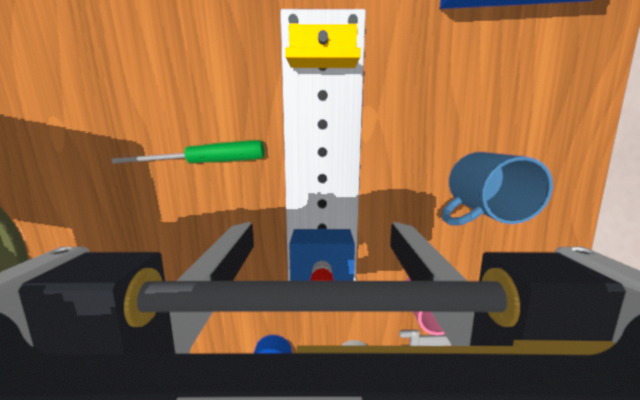

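View pics/v1.png

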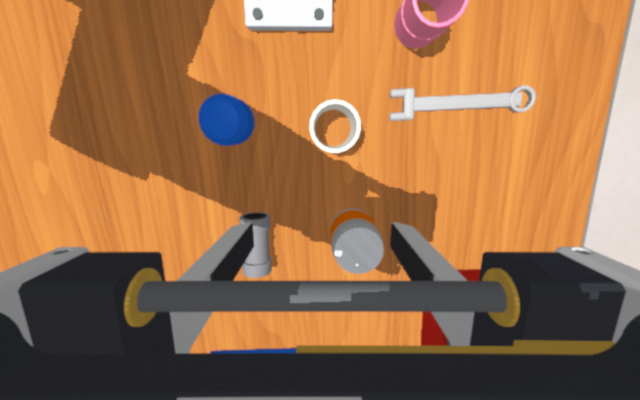

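V2 shows the yellow fence at (323,45), the holes down column ~322 and the stop at (322,255). V1 shows the white coupling at (335,126), with the cap on its left and the wrench on its right. I enlarge both.

Run:
```python
from h import *
im=cv2.imread("pics/v2.png")[:,:,::-1]; crop(im,270,0,380,110,5,"pics/v2a.png"); crop(im,270,80,380,190,5,"pics/v2b.png")
im=cv2.imread("pics/v1.png")[:,:,::-1]; crop(im,290,80,380,170,6,"pics/v1a.png")
```

```text
(no output)
```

View pics/v2a.png

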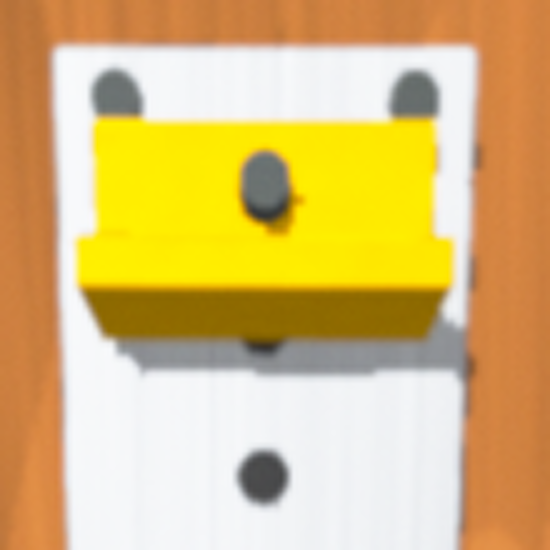

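View pics/v2b.png

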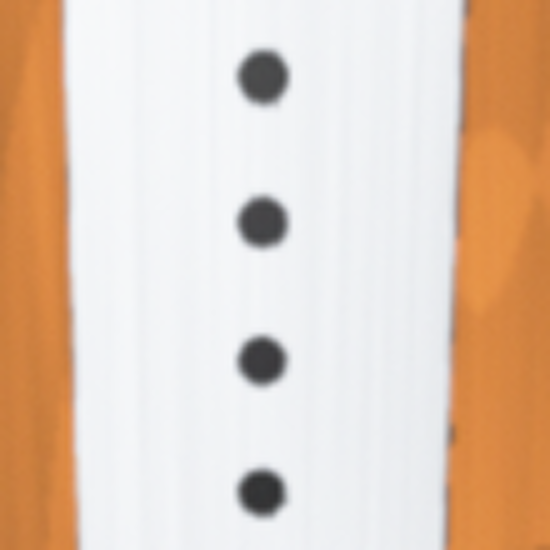

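View pics/v1a.png

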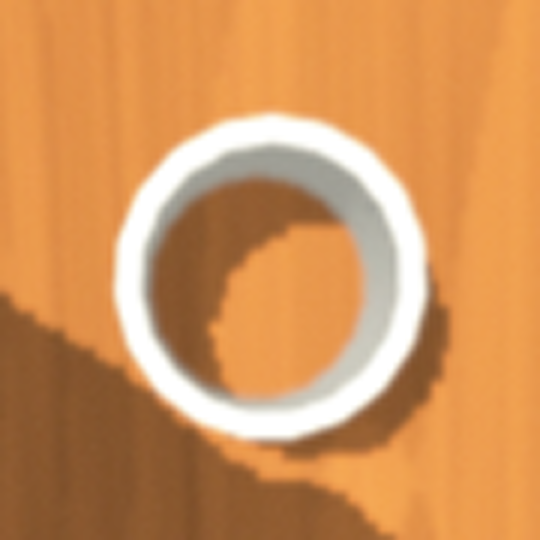

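Run:
```python
from h import *
import pickle; o=pickle.load(open("views.pkl","rb"))
def c(l,s,x0,y0): return [((u+.5)/s-.5+x0,(v+.5)/s-.5+y0) for u,v in l]
m=o["v2"]
print('fence bot',toz(m,c([(105,338),(428,338)],5,270,0),.015)); print('fence top',toz(m,c([(79,288.5),(452,288.5)],5,270,0),.065))
h=toz(m,c([(263.5,477),(263,622),(262.3,760.5),(262,892.5)],5,270,0),.015); print('holes',h, np.degrees(np.arctan((h[0]-h[3])[0]/(h[0]-h[3])[1])))
print('deck end',toz(m,c([(52,45),(477,45)],5,270,0),.015))
print('deck edges',toz(m,c([(68,530),(464,530)],5,270,0),.015))
print('stop/knob ~',toz(m,[(321,270)],.118))
print('coup',toz(o["v1"],c([(271.5,277),(271.5,114),(271.5,441),(115,277),(428,277)],6,290,80),.07))
```

```text
fence bot [[0.52521012 0.22866655 0.015     ]
 [0.60439586 0.22588432 0.015     ]]
fence top [[0.5251516  0.22747362 0.065     ]
 [0.60358288 0.22471594 0.065     ]]
holes [[0.56298009 0.19535015 0.015     ]
 [0.56165443 0.16035183 0.015     ]
 [0.56026692 0.12527126 0.015     ]
 [0.55898052 0.09024813 0.015     ]] 2.1792907857406267
deck end [[0.51675744 0.29172704 0.015     ]
 [0.61612481 0.28821866 0.015     ]]
deck edges [[0.51307525 0.18445392 0.015     ]
 [0.61327015 0.18094786 0.015     ]]
stop/knob ~ [[0.5550663  0.00887193 0.118     ]]
coup [[ 0.6003979  -0.20356025  0.07      ]
 [ 0.60101847 -0.17638817  0.07      ]
 [ 0.59973992 -0.23219852  0.07      ]
 [ 0.57271685 -0.20260546  0.07      ]
 [ 0.62806451 -0.2045336   0.07      ]]
```

```bash
cat >> h.py <<'E'
yaw=np.radians(-2.05); Q=quat(yaw); ex=np.array([np.cos(yaw),np.sin(yaw),0]); ey=np.array([-np.sin(yaw),np.cos(yaw),0])
F=np.array([.5643,.2268,.015])
E
python3 - <<'E'
from workcell import env, readout, cams
from h import *
c=np.array([.6003,-.2037])
env.move_ptp([*c,.14],Q); env.move_l([*c,.063],speed=.1)
cv2.imwrite("pics/g0.png",cams.camera("wrist")[:,:,::-1])
env.grip(0.0,20); s=readout.state(); print(s["opening"]*94,s["contact_force"],s["t"],s["tool_pos"])
env.move_l([*c,.12],speed=.15)
s=readout.state(); print(s["opening"]*94,s["contact_force"],s["t"])
cv2.imwrite("pics/g1.png",cams.camera("wrist")[:,:,::-1])
cv2.imwrite("pics/g1s.png",cv2.resize(cams.camera("scene")[130:280,200:400,::-1],None,fx=4,fy=4))
E
```

```text
54.00360924206485 [ 0.42378972 -0.02127696  0.62039616] 6.1833 [ 0.60036618 -0.2037159   0.06303075]
53.82152368370976 [-1.68785189e-03  2.22507527e-01 -2.73100639e+00] 6.7167
```

View pics/g1.png

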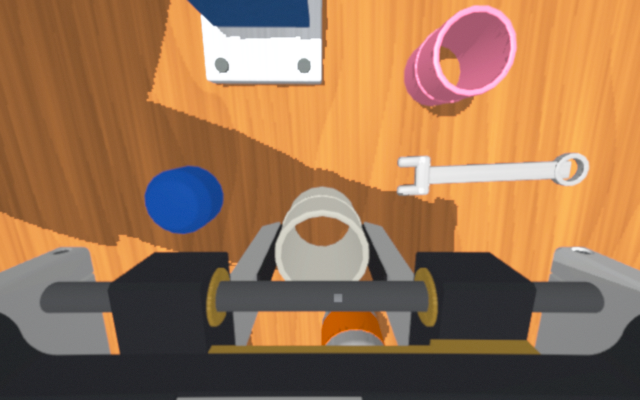

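View pics/g1s.png

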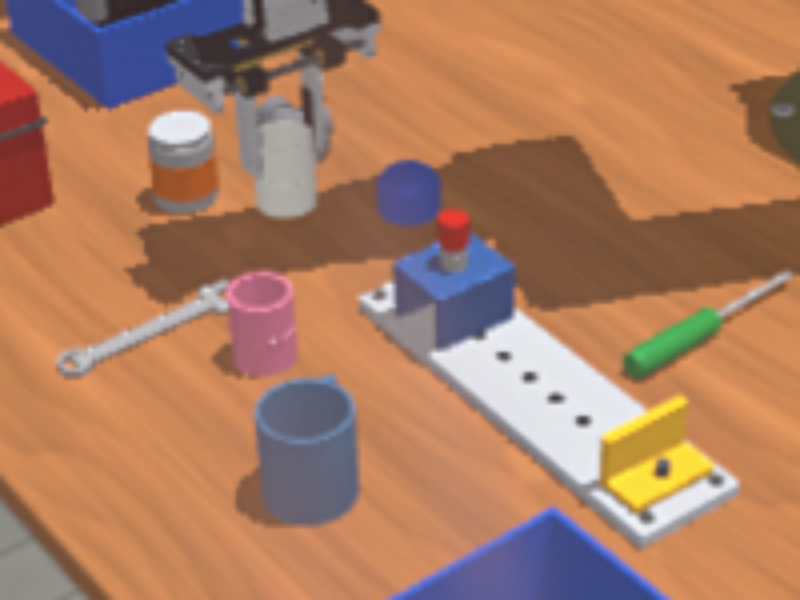

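The coupling is held upright between the jaws, with its rim at g1 (322,245). I carry it over the stop to 6 mm short of the fence, lower it until it touches, then push it gently up to the face.

Run:
```python
from workcell import env, readout, cams
from h import *
c=np.array([.6003,-.2037])
env.move_l([*c,.24],speed=.25)
T=(F-.0275*ey-.006*ey)[:2]
env.move_ptp([*T,.24],Q); env.move_l([*T,.10],speed=.15); env.move_l([*T,.083],speed=.08)
env.dwell(.15); f0=readout.state()["contact_force"]; print(f0,readout.state()["t"])
z=.083
while z>.073:
    z-=.001; env.move_l([*T,z],speed=.03); s=readout.state(); d=s["contact_force"]-f0
    print(round(z,4),d.round(2),s["tool_pos"][2].round(4))
    if d[2]>3: break
print(readout.state()["t"])
cv2.imwrite("pics/p0.png",cams.camera("wrist")[:,:,::-1])
```

```text
[ 0.03817207  0.90954242 -0.25074646] 10.525
0.082 [ 0.35 -1.05 -1.33] 0.0821
0.081 [-0.29 -0.74 -0.84] 0.0809
0.08 [-0.27 -0.6  -0.82] 0.0799
0.079 [ 0.16 -1.44 -0.98] 0.0789
0.078 [ 0.13 -1.06 -0.26] 0.078
0.077 [-3.9  -2.41  9.71] 0.078
12.025
```

View pics/p0.png

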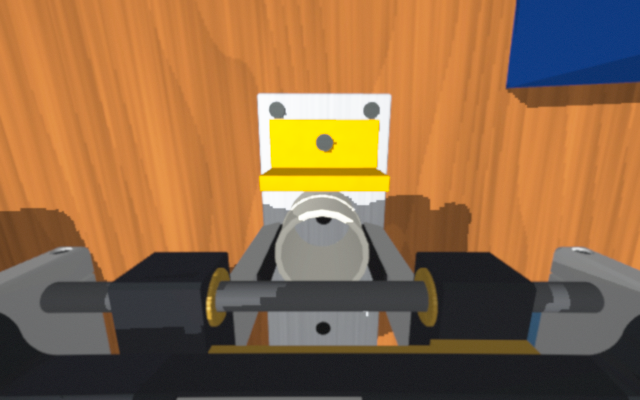

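```bash
python3 - <<'E'
from workcell import env, readout, cams
from h import *
m=cams.camera_model("wrist"); s=readout.state()
P=toz(m,[(260,190),(389,190)],.065); H=toz(m,[(322.7,327.5)],.015)
loc=lambda p:((p-F)@ex,(p-F)@ey)
print([np.round(loc(p),4) for p in P],np.round(loc(H[0]),4), np.round(loc(s["tool_pos"]),4))
E
python3 - <<'E'
from h import *
im=cv2.imread("pics/p0.png")[:,:,::-1]; crop(im,240,80,410,350,2.2,"pics/p0c.png")
E
```

```text
[array([-0.0394,  0.0003]), array([0.04  , 0.0003])] [-0.0005 -0.1365] [ 0.0001 -0.0334]
```

View pics/p0c.png

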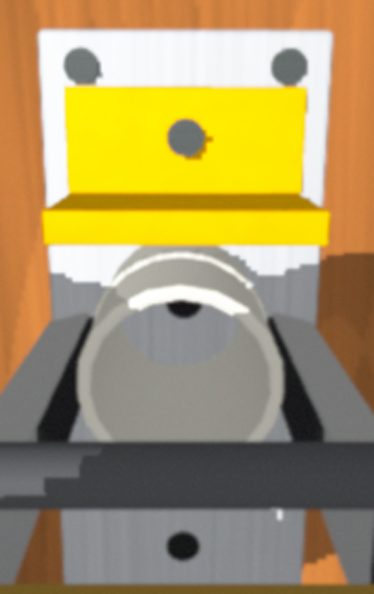

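Run:
```python
from workcell import env, readout, cams
from h import *
T=(F-.0335*ey)[:2]
env.move_l([*T,.078],speed=.03); env.dwell(.1); s=readout.state(); f0=s["contact_force"]; print(f0)
for k in range(1,12):
    p=T+ey[:2]*.001*k; env.move_l([*p,.078],speed=.03); s=readout.state(); d=s["contact_force"]
    print(k,d.round(2),((s["tool_pos"]-F)@ey).round(4))
    if (d-f0)@ey<-6: break
env.dwell(.2); s=readout.state(); print(s["contact_force"].round(2),s["t"],s["tool_pos"])
```

```text
[ 0.15720732 -0.77954162  2.61930752]
1 [ 0.05 -1.58  2.5 ] -0.0325
2 [-0.11 -1.3   2.87] -0.0315
3 [ 1.68 -0.78  3.04] -0.0304
4 [ 0.78 -1.01  2.58] -0.0294
5 [ 1.02 -1.9   3.64] -0.0284
6 [ 0.25 -5.91  4.13] -0.0279
7 [ -1.26 -11.52   6.72] -0.0277
[ -1.4  -11.26   5.94] 14.375 [0.56339174 0.1990931  0.07812478]
```

```bash
python3 - <<'E'
from workcell import env, readout, cams
from h import *
T=(F-.0335*ey+.006*ey)[:2]
env.move_l([*T,.0783],speed=.03); s=readout.state(); print(s["contact_force"].round(2))
env.grip(0.85); env.dwell(.1); s=readout.state(); print(s["opening"]*94,s["contact_force"].round(2))
env.move_l([*T,.13],speed=.12)
T2=T-ey[:2]*.10
env.move_l([*T2,.21],speed=.2); env.dwell(.1)
m=cams.camera_model("wrist"); cv2.imwrite("pics/r0.png",cams.camera("wrist")[:,:,::-1]); print(readout.state()["t"])
import pickle; pickle.dump(m,open("r0.pkl","wb"))
im=cams.camera("scene"); crop(im,280,160,400,270,6,"pics/r0s.png")
E
python3 -c "
from h import *
im=cv2.imread('pics/r0.png')[:,:,::-1]; crop(im,260,20,390,180,3.7,'pics/r0c.png')"
```

```text
[ 0.15 -5.98  1.82]
80.30661539918974 [-0.13 -0.78 -0.11]
16.85
```

View pics/r0.png

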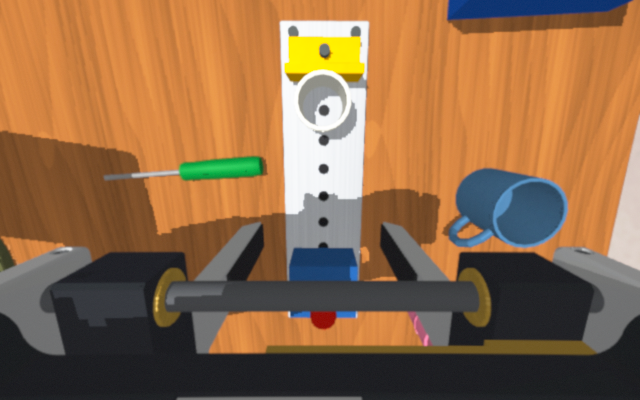

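View pics/r0c.png

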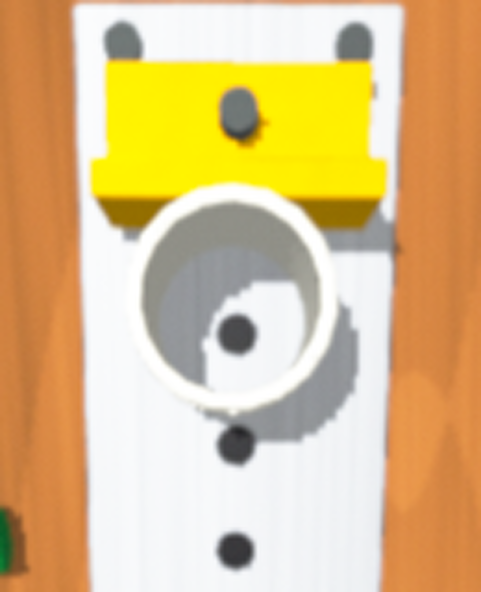

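View pics/r0s.png

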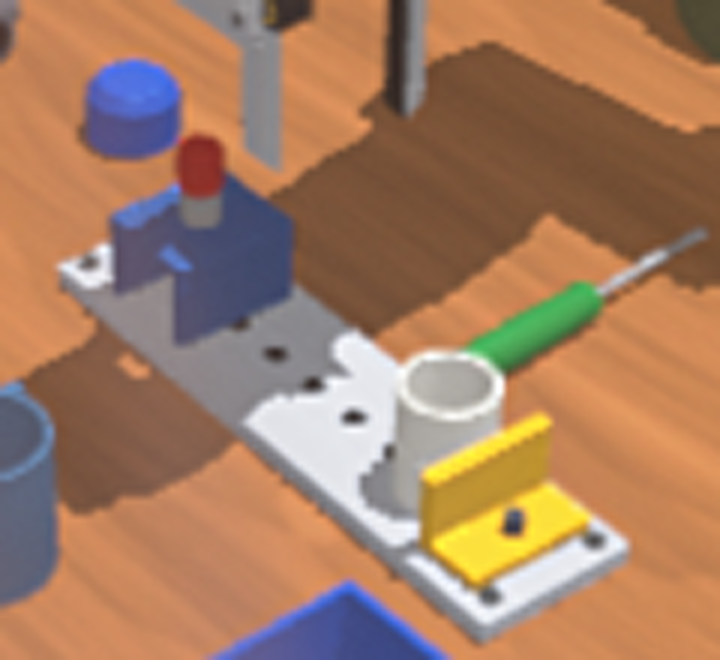

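Run:
```python
from h import *
import pickle; m=pickle.load(open("r0.pkl","rb"))
def c(l,s,x0,y0): return [((u+.5)/s-.5+x0,(v+.5)/s-.5+y0) for u,v in l]
loc=lambda P:[np.round([(p-F)@ex*1e3,(p-F)@ey*1e3],1) for p in P]
print(loc(toz(m,c([(126,297),(338,297),(232,182),(232,412)],3.7,260,20),.085)))
print(loc(toz(m,c([(91,198),(387,198)],3.7,260,20),.065)), loc(toz(m,c([(236,333),(236,551)],3.7,260,20),.015)))
k=toz(m,[(323,319)],.118); print('knob',k,loc(k))
```

```text
[array([-28.9, -28.1]), array([ 25.4, -28.1]), array([-1.8, -1. ]), array([ -1.7, -56.6])]
[array([-39.7,  -0.8]), array([39.9, -0.7])] [array([ -0.4, -31.2]), array([  -0.3, -101.8])]
knob [[ 0.55495937 -0.01477274  0.118     ]] [array([  -0.7, -241.8])]
```

The rim's centre reads about 1.5 mm off the centre line, so I check that more closely.

Run:
```python
from workcell import env, readout, cams
from h import *
im=cv2.imread('pics/r0.png')[:,:,::-1]; crop(im,280,55,370,140,8,'pics/r0d.png')
im=cams.camera("top"); crop(im,230,180,320,240,8,"pics/r0t.png")
```

```text
(no output)
```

View pics/r0d.png

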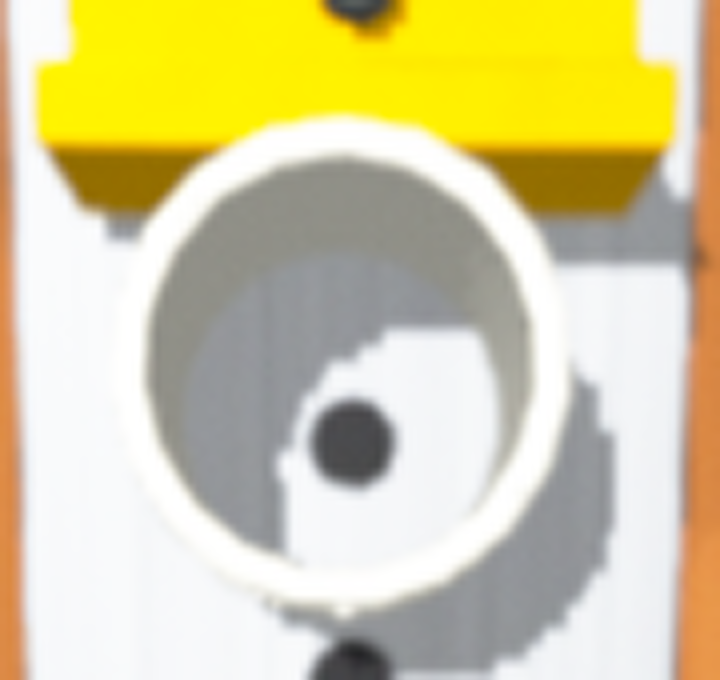

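View pics/r0t.png

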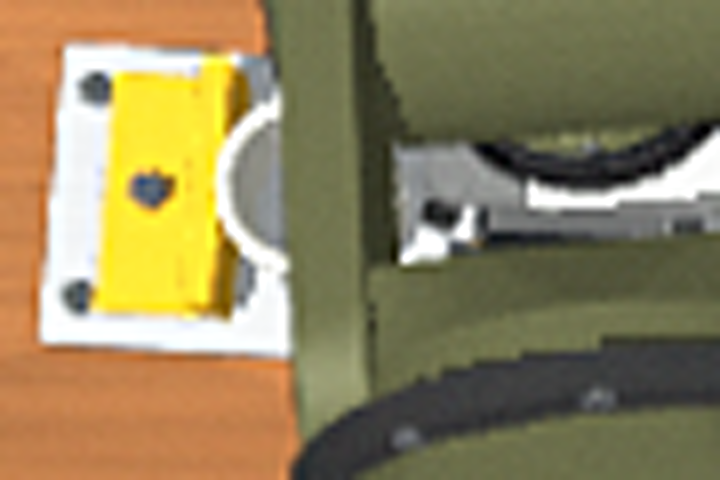

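Run:
```python
from workcell import env, readout, cams
from h import *
import pickle
m=cams.camera_model("wrist")
# rebuild p0 camera: same orientation, TCP shift
s=readout.state(); T=np.r_[(F-.0335*ey)[:2],.078]
E=m["extrinsics"].copy(); E[:3,3]+=T-s["tool_pos"]; m2=dict(m); m2["extrinsics"]=E
loc=lambda P:[np.round([(p-F)@ex*1e3,(p-F)@ey*1e3],1) for p in P]
print(loc(toz(m2,[(240+78/2.2,250),(240+283/2.2,250)],.085)))
print('tool-> cam x',(E[:3,3]-T)@ex)
m=pickle.load(open("r0.pkl","rb"))
def c(l,s,x0,y0): return [((u+.5)/s-.5+x0,(v+.5)/s-.5+y0) for u,v in l]
print('inner rim',loc(toz(m,c([(147,360),(535,360)],8,280,55),.085)),'inner base',loc(toz(m,c([(182,430),(500,430)],8,280,55),.015)))
print('hole',loc(toz(m,c([(352,443)],8,280,55),.015)),'fence',loc(toz(m,c([(36,148),(677,148)],8,280,55),.065)))
```

```text
[array([-28. , -30.7]), array([ 25.3, -30.6])]
tool-> cam x -0.0013661435967106204
inner rim [array([-24.9, -27.8]), array([ 21.1, -27.7])] inner base [array([-25.7, -29.7]), array([ 21.8, -29.7])]
hole [array([ -0.3, -31.5])] fence [array([-39.9,  -0.7]), array([39.8, -0.7])]
```

The tube sits about 1.5 mm to -x of the holes and the fence centre, both held and released. That points to a steady camera-to-tool offset, so I regrip and slide it +1.6 mm along the fence.

Run:
```python
from workcell import env, readout, cams
from h import *
T=(F-.0278*ey)[:2]
env.move_l([*T,.14],speed=.2); env.move_l([*T,.0785],speed=.12)
env.grip(0.0,15); s=readout.state(); print(s["opening"]*94,s["contact_force"].round(2))
T=T-ey[:2]*.0007
env.move_l([*(T+ex[:2]*.0016),.0785],speed=.03)
s=readout.state();print(s["contact_force"].round(2),((s["tool_pos"]-F)@ex).round(4))
T=T+ex[:2]*.0016
for k in range(1,6):
    p=T+ey[:2]*.0005*k; env.move_l([*p,.0783],speed=.03); s=readout.state(); d=s["contact_force"]
    print(k,d.round(2),((s["tool_pos"]-F)@ey).round(4))
    if d@ey<-4.5: break
env.grip(0.85); env.dwell(.1)
env.move_l([*p,.13],speed=.15)
env.move_l([*(p-ey[:2]*.10),.21],speed=.2); env.dwell(.1)
m=cams.camera_model("wrist"); im=cams.camera("wrist"); crop(im,280,55,370,140,8,'pics/r1d.png'); cv2.imwrite("pics/r1.png",im[:,:,::-1]); print(readout.state()["t"])
import pickle; pickle.dump(m,open("r1.pkl","wb"))
```

```text
54.002925988932944 [-1.53  0.34  3.71]
[-3.07  1.27  5.62] 0.0017
1 [-3.45 -3.15  7.98] -0.0283
2 [-1.67 -3.24  6.96] -0.0278
3 [-1.9  -4.69  8.93] -0.0276
22.0333
```

View pics/r1d.png

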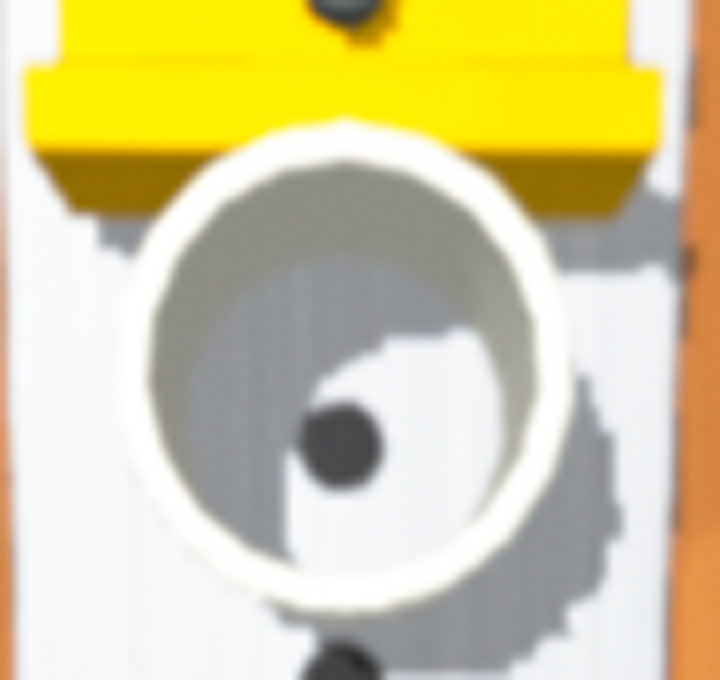

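The rim (centre about 346) now lines up with the hole (341) and the fence centre (342), within about 0.5 mm, and touches the face. Next is the knob.

Run:
```python
from workcell import env, readout, cams
from h import *
k=(F-.2416*ey+.0014*ex)[:2]; print(k)
env.move_ptp([*k,.18],Q); env.move_l([*k,.135],speed=.15)
cv2.imwrite("pics/k0.png",cams.camera("wrist")[:,:,::-1])
env.move_l([*k,.112],speed=.08); print(readout.state()["contact_force"].round(2))
env.grip(0.0,50); env.dwell(.1); s=readout.state(); print(s["opening"]*94,s["contact_force"].round(2),s["tool_pos"],s["t"])
im=cams.camera("wrist"); cv2.imwrite("pics/k1.png",im[:,:,::-1])
im=cams.camera("scene"); crop(im,260,140,380,230,6.5,"pics/k1s.png")
```

```text
[ 0.55705668 -0.01469545]
[ 0.83 -0.04 -0.57]
25.3199145975371 [-5.71  0.7   3.96] [ 0.55666764 -0.01465541  0.11196286] 24.4917
```

View pics/k1.png

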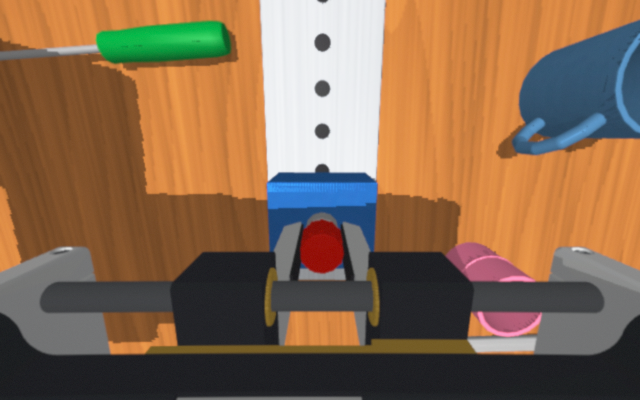

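View pics/k1s.png

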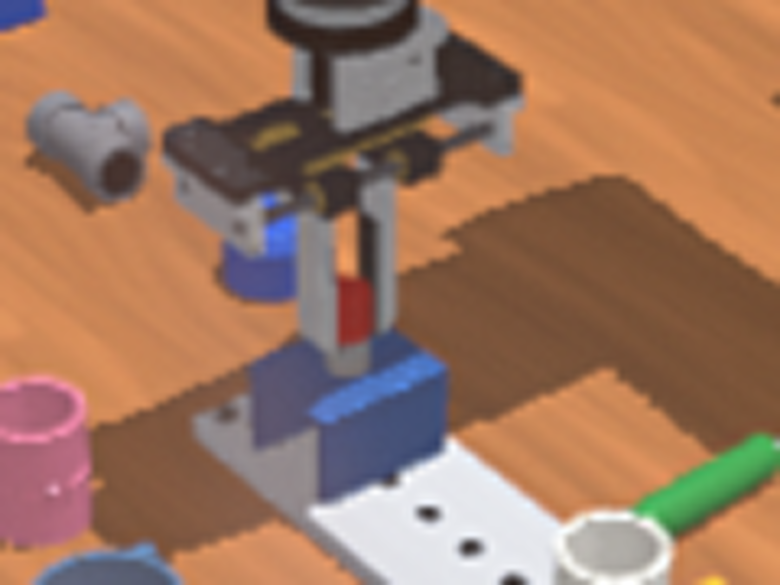

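The knob is central between the pads, at k1 (322,246). I pull it straight up in small steps.

Run:
```python
from workcell import env, readout, cams
from h import *
s=readout.state(); k=np.array([.5567,-.0147]); f0=0
z0=.112
for d in [2,4,7,10,12,14,15,15.5,16,16.5,17,17.5]:
    env.move_l([*k,z0+d/1000],speed=.04); s=readout.state()
    print(d,s["contact_force"].round(2),(s["tool_pos"][2]*1e3-112).round(2),(s["opening"]*94).round(2))
    if s["contact_force"][2]<-22: break
env.dwell(.2); s=readout.state(); print(s["contact_force"].round(2),s["tool_pos"],s["t"])
im=cams.camera("scene"); crop(im,260,140,380,230,6.5,"pics/k2s.png")
cv2.imwrite("pics/k2.png",cams.camera("wrist")[:,:,::-1])
```

```text
Traceback (most recent call last):
AttributeError: 'float' object has no attribute 'round'
```

Run:
```python
from workcell import env, readout, cams
from h import *
k=np.array([.5567,-.0147]); z0=.112
for d in [4,7,10,12,14,15,15.5,16,16.5,17,17.5]:
    env.move_l([*k,z0+d/1000],speed=.04); s=readout.state()
    print(d,s["contact_force"].round(2),round(s["tool_pos"][2]*1e3-112,2),round(s["opening"]*94,2))
    if s["contact_force"][2]<-22: break
env.dwell(.2); s=readout.state(); print(s["contact_force"].round(2),s["tool_pos"],s["t"])
im=cams.camera("scene"); crop(im,260,140,380,230,6.5,"pics/k2s.png")
cv2.imwrite("pics/k2.png",cams.camera("wrist")[:,:,::-1])
```

```text
4 [ 0.91  0.59 -6.58] 3.87 25.08
7 [ 1.4   0.71 -8.19] 7.01 25.34
10 [ 0.84 -0.14 -8.49] 10.01 25.44
12 [ 0.54  0.3  -9.77] 11.98 25.01
14 [ -0.21   0.48 -10.78] 13.97 25.12
15 [ 6.200e-01  1.000e-02 -1.149e+01] 14.96 25.12
15.5 [ -0.77   0.29 -11.24] 15.47 25.23
16 [ -0.99   0.31 -11.95] 15.97 24.95
16.5 [  1.94   0.84 -18.65] 16.12 25.08
17 [  4.55   1.53 -25.51] 16.15 25.06
[  5.14   0.16 -24.31] [ 0.5565642  -0.01468283  0.12815924] 27.5417
```

View pics/k2s.png

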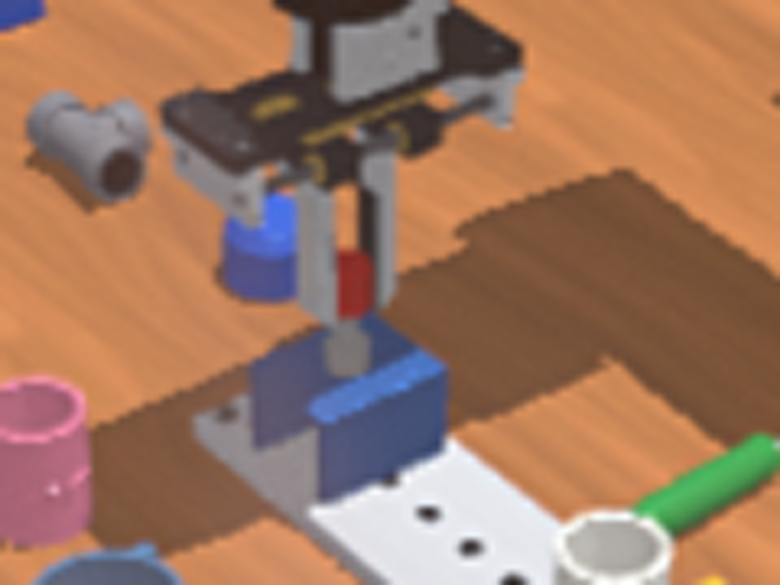

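View pics/k2.png

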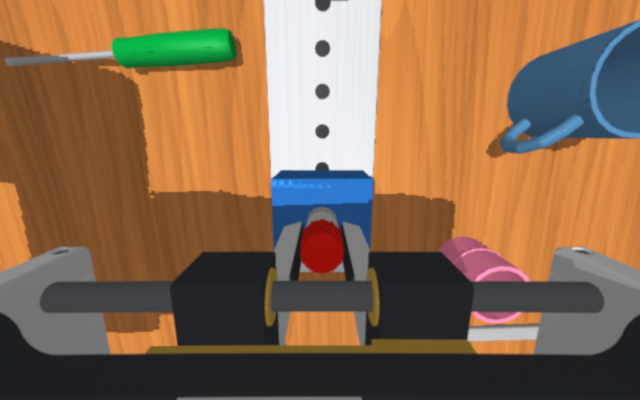

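The knob went up with the gripper, from crop (352,310) to (352,285). The force jumped at 16.1 mm, so it is against its stop. I ease the pull a little, take a last look at the whole scene, and hand in.

Run:
```python
from workcell import env, readout, cams
from h import *
env.move_l([.5567,-.0147,.1284],speed=.04); env.dwell(.5); s=readout.state(); print(s["contact_force"].round(2),s["tool_pos"],s["t"],s["opening"]*94)
im=cams.camera("scene"); crop(im,220,140,400,270,4.4,"pics/fin.png")
```

```text
[  3.2   -0.71 -24.71] [ 0.55658736 -0.01471233  0.12815899] 28.3917 24.955926176850415
```

View pics/fin.png

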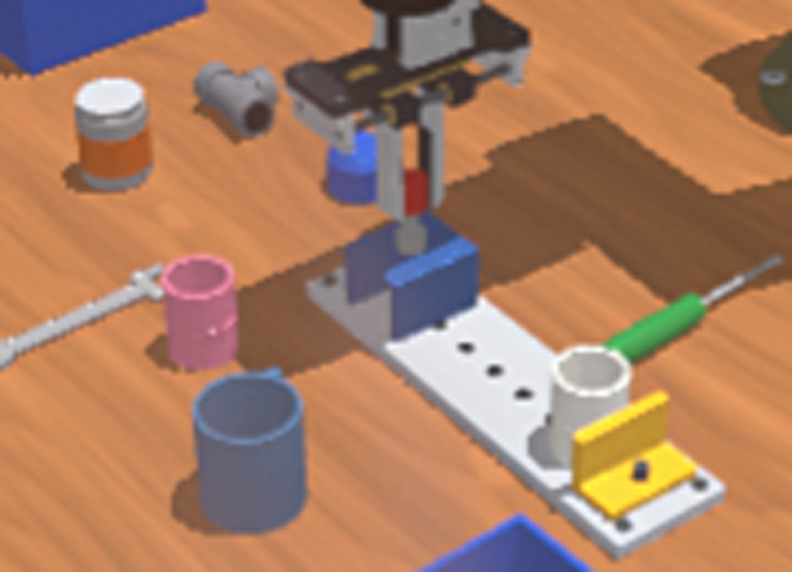

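Run:
```python
from workcell import env, readout
env.close_job()
s=readout.state(); print(s["t"],s["contact_force"].round(2),s["tool_pos"])
```

```text
the job is handed in; nothing more can be done
the job is handed in; nothing more can be done
```

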